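# Hang the loaded pan on the kitchen spring scale

## Task

Weigh the spice jar: pick up the hanging pan (its wooden grip is there for it) with the jar standing in it, and hang its crook on the arm of the spring scale. Let the weight onto the spring gently and let go only once the scale carries it, so that the arm never drops or springs back suddenly; the pan must end hanging still and level with the jar upright in it. Leave the mug, the big jar and the pepper mill where they are.

Things in the scene. Friction and masses are not known exactly. Their poses are not given: they have to be found in the camera images.
- pan_grip (a point): Centre of the pan's wooden grip, an upright block 14 mm (x) by 16 mm (y) by 46 mm tall, taken from above across its 14 mm. It stands on the end of the pan's branch; its centre is 187 mm above the pan's underside and 56 mm to +y of the dish's centre, so the load hangs to one side of it. Axes are the pan's, z up.
- pan: Steel hanging pan, one rigid C open to -y; 120 g. Origin: underside centre of its round dish (100 mm across, rim 18 mm high, floor 3 mm). A flat stem (12 x 4 mm) rises from the +y rim (y = 51 mm); at the top a 12 mm wide branch (top at z = 164 mm) reaches from it over the dish's centre.
- pan_crook (a point): Bearing point of the crook under the branch: on the dish's axis, 154.5 mm above the pan's underside; the scale arm's centre line lies here when the pan hangs right, arm along pan x. The crook is a roof (inverted V, some 40 degrees each side), about 26 mm wide at its mouth; it centres itself. Its -y end reaches down to z = 134 mm.
- jar_center (a point): Centre of a closed glass spice jar, 50 mm across, 70 mm tall, standing in the dish within about 8 mm of its centre; its top is 73 mm above the pan's underside. Its filling differs: 88 to 352 g in all, not known beforehand.
- hook_seat (a point): Point on the centre line of the scale's arm, half-way along its free length; sinks with it. The arm is a level steel bar, 8 mm thick, 250 mm above the worktop unloaded. x runs along the arm to the column, z up. From here the column's face is 65 mm to +x, a collar 27 mm to +x, the upturned tip (15 mm high) 32 to 40 mm to -x. The crook may hang anywhere between collar and tip.
- scale: Spring scale, fixed: white upright column 50 mm deep (x), 40 mm wide, 265 mm tall, black foot 120 mm square and 16 mm high (its centre 15 mm to +x of the column's). Origin under the column's centre; the arm sticks out to its -x.
- hook (a joint): How far the scale's sprung arm has sunk straight down, m: 0 unloaded, 0.092 at its stop. Spring 55 N/m (preload 0.11 N), lightly damped: it sinks about 35 to 82 mm under the loaded pan, depending on the jar. Faster than 0.08 m/s, down or up, counts as dropping or springing back.
- canister: Bystander: big closed glass jar, 76 mm across, 105 mm tall; origin under its centre.
- mug: Bystander: white mug, 80 mm across, 90 mm tall, handle at +y; origin under its centre.
- mill: Bystander: dark wooden pepper mill, 56 mm across, 130 mm tall; origin under its centre.
Not all that is in view belongs to the job. There is more than one size of the pan; the job needs the largest.

How it is judged:
On the way, in this order (a step that is already met when the one before it is completed fails the run):
1. the pan is lifted off the worktop with the jar standing in it (height (world z) of pan_crook above 0.2 m and horizontal distance between jar_center and pan_crook below 0.05 m and value of joint hook below 0.008 m), for 0.2 s.
2. the crook is over the scale's arm and the arm has sunk under the weight (distance between pan_crook and hook_seat below 0.04 m and value of joint hook above 0.015 m), for 0.2 s.
At the end, for the whole second after the job is handed in: The pan hangs by its crook on the free bar of the scale arm (within 8 mm across, 6 mm up or down, 34 mm along), level within 0.25 rad and still (pan under 30 mm/s, arm under 20 mm/s), the arm sunk over 20 mm by the weight, the jar upright within 0.3 rad in the dish (value of joint hook above 0.02 m and distance between pan_crook and hook_seat below 0.034 m and y of pan_crook in the frame of hook_seat between -0.008 and 0.008 m and z of pan_crook in the frame of hook_seat between -0.006 and 0.006 m and angle between pan_crook's own z axis and vertical below 0.25 rad and angle between jar_center's own z axis and vertical below 0.3 rad and distance between jar_center and pan_crook between 0.1 and 0.14 m and linear speed of pan below 0.03 m/s and velocity of joint hook between -0.02 and 0.02 m/s); the robot touches nothing.
It fails at once if the scale's arm drops or springs back (faster than 0.08 m/s) (velocity of joint hook above 0.08 m/s or velocity of joint hook below -0.08 m/s).
It fails at once if the jar tips over or leaves the pan (angle between jar_center's own z axis and vertical above 0.6 rad or distance between jar_center and pan_crook above 0.16 m).
It fails at once if the mug, the big jar or the pepper mill is disturbed (distance of any of mug, canister, mill from where it was at the start of the episode above 0.03 m).
It also fails if it takes over 70 s, if anything falls off the work surface, if the arm or the gripper's body presses on something with over 40 N, if the wrist force passes 120 N, or if a joint passes its speed limit or range.

## Robot

A 7-joint arm with a two-finger parallel gripper is mounted at the origin on the work surface. World frame = base frame: x ahead of the robot, y to its left, z up, the work surface at z = 0. Lengths are in m, angles in rad, forces in N, time in s.
With the tool pointing down it reaches from about 0.425 to 0.825 m from the base axis. Payload 3.6 kg.
Tool frame: the origin (TCP) lies on the centre line of the jaws, within the pads' length; the fingertips stand 14 mm ahead of it and the grasp point (between the pads) lies 5 mm behind it; z points along the fingers, x is the direction in which the jaws open and shut, and the axes are right-handed (so a half turn about z gives the same grasp; the last joint's range is limited). The gripper opens to 85 mm and grips with 20 to 120 N. Pads are 22 mm wide; open, the fingers measure 114 mm over their backs; the gripper's body (76 mm by 85 mm) begins 54 mm behind the grasp point. The pads swing forward as they close: fully open they stand 13 mm farther back than shut.
Start: joints at [1.075, 0.615, -0.013, 1.423, 0.008, 1.103, -0.04], TCP at [0.294, -0.58, 0.245] pointing down, gripper open.
Joint ranges: [-3.12, 3.12], [-0.3, 2.06], [-1.34, 1.32], [0.26, 2.42], [-1.36, 4.5], [0.01, 1.98], [-2.84, 2.84]. Speed limits (rad/s): [2.79, 2.79, 3.14, 3.14, 3.14, 3.14, 3.14].

## Interface

Orientations are given as a 3x3 rotation matrix whose columns are the frame's x, y, z axes.
In Python, from station import env gives the robot as it stands.
- The arm moves only by the tool send_rows, never from a script. Its argument "series" is a list of rows, each an object of numbers: "x", "y", "z": the shift along the tool's x, y, z in m; "turn": the turn about the tool's z in rad. In form: [{"x": .., "y": .., "z": .., "turn": ..}, ...]. A call has 1 to 12 rows; each row shifts and turns the commanded pose from where the row before left it, along the tool's axes as they then stand; what a row does not reach is not made up. A row lasts 1/10 s, in which the tool goes at most 50 mm and 8.59 degrees, less where a joint would pass 70% of its speed; a pose out of reach is approached as far as the arm can. A call with a gripper value outside its range is refused whole. "hand" is the closure in counts, from 0 (fully open) to 255 (shut), set as the call begins (left out, the last holds). The fingers move at their own pace and stop on an object; the grip force is fixed at half the most. Time passes only in rows, so rows that do not move let the fingers close. It gives the time, the measured TCP pose, the force and the opening at its end, in the units of the state.
- env.state(): the state, without advancing time (a new reading comes with each control period).
- env.read_camera(name): name is "scene" or "top"; returns a dict with "pixels" (384x512x3 uint8, blue, green, red), "depth" (384x512 float32, m along the optical axis (not along the pixel's ray), 0 where there is no reading), "K" (3x3 intrinsics, pixels), "position" and "attitude" of the camera in the world. Camera axes: x right, y down, z forward; pixel columns grow to the right and rows downward; lengths in m; the calibration is good to about 2 mm. A picture is of the moment at which its call begins.
- env.hand_in(): hands the job in, once; it reports no verdict.
Trained networks look in the newest picture that a camera, given by its name, has taken for a name from the list of things; names that differ only in an ending like _2 or _b are one class to them, and where a whole thing is asked for, a point or a joint stands for the part that bears it (a point fixed in the world has none). Each returns a list of dicts, best first, with "p" (0 to 1); they miss things now and then, are a little off and sometimes report something else, mostly with a low value. They report only what shows in the picture. A call takes as long as a camera call. They do not tell look-alikes from the thing itself.
- env.silhouettes(camera, thing): "region" (384x512 bool, what is visible of it) and "box" ([left, top, right, bottom] in pixels, round what is visible of it).
- env.pinpoint(camera, thing): "at" ([row, column] in pixels: a listed point, or the origin of a listed thing).
The state is a dict: "time_s": time; "joints": joint angles; "qd": joint speeds; "tau": joint torques, N m; "tcp_pos": TCP position; "ee_rot": TCP orientation; "contact_force": force on the tool from outside, world axes, zero at the start; "ft_torque": the same for the moment, N m; "finger_gap": opening from 0.0 (shut) to 1.0 (fully open).
Only numpy, scipy, OpenCV 4.12 (cv2) and the standard library are available. Lean on these libraries where they do the work, as an engineer would, in place of code of your own. Each camera call takes 0.05 s, during which the arm holds its last target.

## Working session

There is one attempt and no reset: what is moved stays moved. The work goes in short steps, Python scripts to look and compute and a tool call to move; the robot and the scene stay as the last step left them, time stands still between calls to the robot, and variables do not carry over. Pictures are saved under pics/ and viewed, and the job is handed in when it is done.

Besides the shell and the picture viewer there is one more tool, called after "Request:" by a JSON object that holds its "method" and its "body". send_rows: Moves the arm, as the interface text tells. Its arguments: {"type":"object","properties":{"series":{"type":"array","items":{"type":"object","properties":{"x":{"type":"number"},"y":{"type":"number"},"z":{"type":"number"},"turn":{"type":"number"}}}},"hand":{"type":"number"}},"required":["series"]}

```bash
ls; mkdir -p pics; cat > h.py <<'E'
import numpy as np, cv2
from station import env
def shot(n,tag):
    c=env.read_camera(n); cv2.imwrite(f'pics/{tag}.png',c['pixels']); return c
def ray(c,rc):
    K=np.array(c['K']);R=np.array(c['attitude']);d=np.linalg.inv(K)@np.array([rc[1],rc[0],1.0]);return np.array(c['position']),R@d
def pt(c,rc,dep=None):
    o,d=ray(c,rc)
    if dep is None:
        dep=c['depth'][int(round(rc[0])),int(round(rc[1]))]
    return o+d*dep
def proj(c,P):
    R=np.array(c['attitude']);p=R.T@(np.array(P)-np.array(c['position']));q=np.array(c['K'])@p;return q[1]/q[2],q[0]/q[2]
def tri(c1,a,c2,b):
    o1,d1=ray(c1,a);o2,d2=ray(c2,b);A=np.stack([d1,-d2],1);s=np.linalg.lstsq(A,o2-o1,rcond=None)[0]
    p,q=o1+d1*s[0],o2+d2*s[1];return (p+q)/2,np.linalg.norm(p-q)
E
cat > a.py <<'E'
from h import *
np.set_printoptions(precision=4,suppress=True)
print(env.state())
cs={}
for n in('scene','top'):
    c=shot(n,n+'0');cs[n]=c
    print(n,c['position'],c['attitude'],c['K'])
    for t in['pan_grip','pan','pan_crook','jar_center','hook_seat','scale','canister','mug','mill']:
        for r in env.pinpoint(n,t)[:4]:print(t,np.round(r['at'],1),round(r['p'],2), pt(c,r['at']))
        for r in env.silhouettes(n,t)[:4]:print('   sil',r['box'],round(r['p'],2))
E
python3 a.py
```

```text
pics
{'time_s': 0.0, 'joints': array([ 1.0745,  0.6159, -0.0126,  1.425 ,  0.0081,  1.1034, -0.0404]), 'qd': array([-0.0014, -0.0002,  0.0018, -0.0007, -0.0017,  0.0001,  0.0002]), 'tau': array([ -0.0001, -46.9208,   0.2592, -17.1031,   0.01  ,   0.0096,
         0.    ]), 'tcp_pos': array([ 0.2939, -0.5789,  0.2441]), 'ee_rot': array([[ 0.4528, -0.8916, -0.0012],
       [-0.8916, -0.4528,  0.0024],
       [-0.0026,  0.    , -1.    ]]), 'contact_force': array([ 0.6474, -0.0067, -0.2002]), 'ft_torque': array([-0.0037,  0.0151,  0.0202]), 'finger_gap': 1.0030057520509816}
scene [ 1.276  -0.4378  0.843 ] [[ 0.48    0.5532 -0.6808]
 [ 0.8772 -0.2912  0.3818]
 [ 0.013  -0.7805 -0.6251]] [[405.5685   0.     260.5794]
 [  0.     405.5685 191.0056]
 [  0.       0.       1.    ]]
pan_grip [149.6 343.5] 0.9 [0.4578 0.3186 0.1482]
pan_grip [143.4 299.3] 0.84 [0.3584 0.2173 0.1452]
pan_grip [148.4 333.7] 0.75 [0.4968 0.2436 0.1971]
   sil [273.0, 143.8, 304.7, 184.0] 0.9
   sil [296.6, 142.4, 339.8, 211.2] 0.87
   sil [338.9, 145.4, 360.1, 190.6] 0.61
pan [177.5 283.2] 0.75 [ 0.3285  0.1828 -0.0
[... 2051 characters left out ...]
87.6, 246.1] 0.93
   sil [91.9, 223.8, 122.5, 246.6] 0.57
   sil [284.7, 145.1, 307.4, 191.6] 0.15
jar_center [230.8 173.1] 0.84 [0.4625 0.1786 0.0709]
   sil [287.2, 145.4, 308.3, 189.3] 0.7
   sil [159.8, 220.7, 179.1, 238.9] 0.54
hook_seat [171.7 292.9] 0.73 [ 0.5782 -0.1062  0.252 ]
   sil [284.5, 143.4, 307.8, 190.5] 0.51
scale [164.1 292.6] 0.66 [ 0.6519 -0.1398  0.016 ]
canister [228.3 369.2] 0.76 [ 0.4677 -0.3239  0.0816]
canister [229.7 170.7] 0.19 [0.4654 0.1849 0.0703]
   sil [356.9, 211.0, 398.0, 242.3] 0.62
mug [150.  184.5] 0.94 [0.6709 0.1522 0.0896]
   sil [153.1, 127.8, 196.7, 162.8] 0.75
mill [158.2 133.8] 0.86 [0.6546 0.2895 0.0661]
   sil [109.7, 136.3, 144.7, 170.3] 0.83
```

```bash
python3 - <<'E'
import cv2
a=cv2.imread('pics/scene0.png');b=cv2.imread('pics/top0.png')
cv2.imwrite('pics/s_crop.png',cv2.resize(a[130:320,200:400],None,fx=3.1,fy=3.1,interpolation=cv2.INTER_CUBIC))
cv2.imwrite('pics/t_crop.png',cv2.resize(b[120:310,80:320],None,fx=3.1,fy=3.1,interpolation=cv2.INTER_CUBIC))
E
```

```text
(no output)
```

View pics/scene0.png

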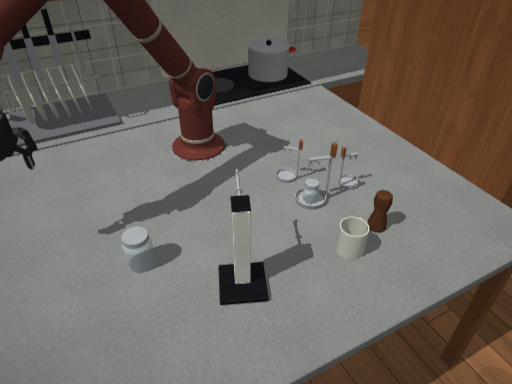

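View pics/top0.png

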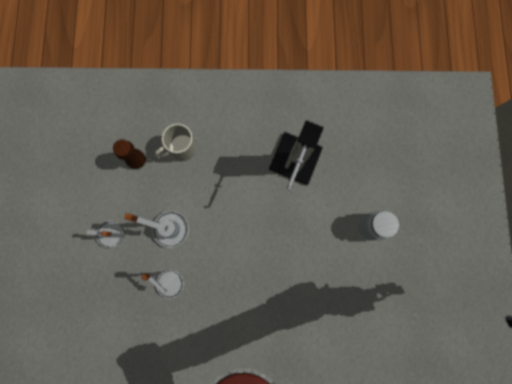

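```bash
sleep 0
```

```text
(no output)
```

View pics/s_crop.png

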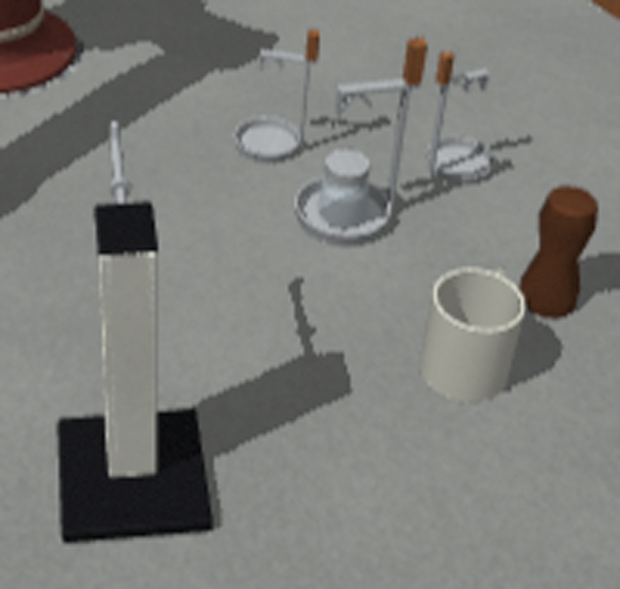

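View pics/t_crop.png

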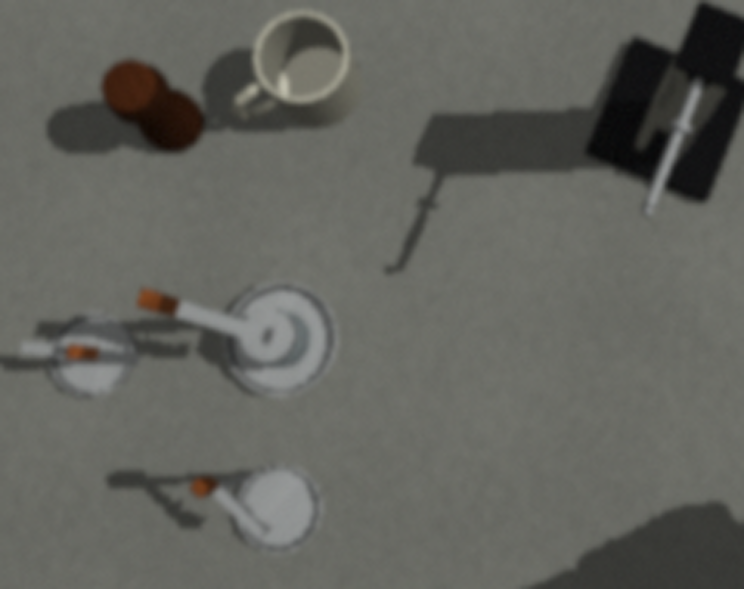

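The scene view shows the largest pan (dish at about px (312,198), grip (333,149)) with the jar in it. Two smaller pans stand beside it, and the scale column is at (243,240). In the top view its grip is at (130,217), its dish at (169,229), and the scale arm runs from (292,188) to (303,150). Next I'll measure precisely.

```bash
cat > b.py <<'E'
from h import *
np.set_printoptions(precision=4,suppress=True)
cs={n:shot(n,n+'1') for n in('scene','top')}
def cloud(c):
    v,u=np.mgrid[0:384,0:512];K=np.array(c['K']);d=c['depth']
    X=np.stack([(u-K[0,2])/K[0,0]*d,(v-K[1,2])/K[1,1]*d,d],-1)@np.array(c['attitude']).T+np.array(c['position']);X[d==0]=np.nan;return X
W={n:cloud(c) for n,c in cs.items()}
gp={}
for n,box in (('scene',(325,340,138,165)),('top',(120,140,208,226))):
    c=cs[n];p=c['pixels'].astype(int);m=np.zeros(p.shape[:2],bool);m[box[2]:box[3],box[0]:box[1]]=1
    m&=(p[...,2]-p[...,0]>25)
    X=W[n][m];v,u=np.nonzero(m);print(n,'grip px',m.sum(),'rc',v.mean(),u.mean(),v.min(),v.max(),u.min(),u.max());gp[n]=(v.mean(),u.mean())
    X=X[X[:,2]>.1];print(' med',np.median(X,0),'min',X.min(0),'max',X.max(0))
print('tri grip',tri(cs['scene'],gp['scene'],cs['top'],gp['top']))
for n in W:
    X=W[n].reshape(-1,3)
    # pan region
    r=(np.hypot(X[:,0]-.47,X[:,1]-.19)<.09)
    for lo,hi,nm in((.14,.175,'branch'),(.175,.24,'gripz'),(.065,.08,'jartop'),(.009,.025,'rim')):
        s=X[r&(X[:,2]>lo)&(X[:,2]<hi)]
        if nm=='rim' and len(s)>10:
            A=np.c_[2*s[:,:2],np.ones(len(s))];q=np.linalg.lstsq(A,(s[:,:2]**2).sum(1),rcond=None)[0];print(n,'rimfit',q[:2],np.sqrt(q[2]+q[0]**2+q[1]**2),len(s))
        elif len(s):print(n,nm,len(s),s.mean(0),s.min(0),s.max(0))
    r=(X[:,2]>.225)&(X[:,2]<.285)&(X[:,0]>.45)&(X[:,0]<.8)&(abs(X[:,1]+.13)<.12)
    s=X[r];print(n,'arm');print(s[np.argsort(s[:,0])][::max(1,len(s)//40)])
E
python3 b.py
```

```text
scene grip px 93 rc 148.9247311827957 333.40860215053766 142 156 330 337
 med [0.4938 0.2455 0.1905] min [0.4799 0.2408 0.1655] max [0.4991 0.259  0.2091]
top grip px 80 rc 216.85 129.6 213 220 124 136
 med [0.4859 0.2466 0.2079] min [0.4793 0.242  0.1734] max [0.4947 0.2589 0.2123]
tri grip (array([0.4875, 0.2524, 0.1877]), np.float64(0.0023563238943154247))
scene branch 146 [0.4806 0.2159 0.1586] [0.461  0.1769 0.1401] [0.4984 0.2564 0.1749]
scene gripz 72 [0.4922 0.2469 0.1941] [0.4799 0.2408 0.175 ] [0.4991 0.259  0.2091]
scene jartop 126 [0.4761 0.1981 0.0705] [0.4518 0.1724 0.065 ] [0.4959 0.2456 0.0799]
scene rimfit [0.471  0.1984] 0.042315882151615976 179
scene arm
[[ 0.5412 -0.0986  0.2584]
 [ 0.549  -0.0998  0.2547]
 [ 0.565  -0.1023  0.251 ]
 [ 0.5821 -0.1107  0.2535]
 [ 0.6015 -0.1202  0.2553]
 [ 0.6066 -0.1201  0.2529]
 [ 0.6148 -0.1294  0.2503]
 [ 0.6313 -0.1546  0.263 ]
 [ 0.6374 -0.1426  0.2629]
 [ 0.6428 -0.1428  0.264 ]
 [ 0.6463 -0.1544  0.2624]
 [ 0.6475 -0.1525  0.2626]
 [ 0.6505 -0.1342  0.2634]
 [ 0.6533 -0.1601  0.2641]
 [ 0.6564 -0.1616  0.2642]
 [ 0.6588 -0.
[... 1432 characters left out ...]
 0.6374 -0.1467  0.2275]
 [ 0.6391 -0.1332  0.2665]
 [ 0.6399 -0.1421  0.2641]
 [ 0.6416 -0.1398  0.2657]
 [ 0.6421 -0.1465  0.2641]
 [ 0.644  -0.123   0.2648]
 [ 0.646  -0.1462  0.2658]
 [ 0.6477 -0.1175  0.231 ]
 [ 0.6488 -0.1446  0.2639]
 [ 0.6508 -0.1615  0.2648]
 [ 0.653  -0.1382  0.2643]
 [ 0.655  -0.1275  0.265 ]
 [ 0.6557 -0.1598  0.2634]
 [ 0.6575 -0.1533  0.2643]
 [ 0.6598 -0.1641  0.2642]
 [ 0.6617 -0.1235  0.2646]
 [ 0.6637 -0.1362  0.2654]
 [ 0.6648 -0.124   0.262 ]
 [ 0.6664 -0.1621  0.2643]
 [ 0.6683 -0.1385  0.2649]
 [ 0.6704 -0.1492  0.2654]
 [ 0.6726 -0.1535  0.2655]
 [ 0.6736 -0.1476  0.2628]
 [ 0.676  -0.165   0.2625]
 [ 0.6782 -0.1586  0.2626]
 [ 0.6817 -0.1347  0.2647]]
```

```bash
cat > c.py <<'E'
from h import *
np.set_printoptions(precision=4,suppress=True)
exec(open('b.py').read().split("gp={}")[0].split('suppress=True)\n')[1])
for n in W:
    X=W[n].reshape(-1,3);
    r=np.hypot(X[:,0]-.47,X[:,1]-.2)<.09
    s=X[r&(X[:,2]>.158)&(X[:,2]<.170)][:,:2]
    m=s.mean(0);U,S,V=np.linalg.svd(s-m);print(n,'branch',m,V[0],np.degrees(np.arctan2(*V[0][::-1])),S/np.sqrt(len(s)), (s-m)@V[0]@np.array(1) if 0 else [((s-m)@V[0]).min(),((s-m)@V[0]).max()])
    s=X[r&(X[:,2]>.206)&(X[:,2]<.23)];print('griptop',len(s),s.mean(0),s.min(0),s.max(0))
    s=X[r&(X[:,2]>.02)&(X[:,2]<.155)&(np.hypot(X[:,0]-.487,X[:,1]-.25)<.02)];print('stem',len(s),np.median(s,0))
    s=X[r&(X[:,2]>.071)&(X[:,2]<.077)];s=s[np.hypot(s[:,0]-.469,s[:,1]-.194)<.035];print('jar',len(s),np.median(s,0),s.min(0),s.max(0))
    # rim by circle, robust
    s=X[(X[:,2]>.0135)&(X[:,2]<.022)&(np.hypot(X[:,0]-.47,X[:,1]-.2)<.065)]
    from scipy.optimize import least_squares
    s=s[np.hypot(s[:,0]-.47,s[:,1]-.199)>.040]
    f=least_squares(lambda p:np.hypot(s[:,0]-p[0],s[:,1]-p[1])-.049,[.47,.2],loss='soft_l1',f_scale=.002);print('rim',f.x,len(s),np.abs(f.fun).mean())
    r=(X[:,2]>.249)&(X[:,2]<.258)&(X[:,0]>.54)&(X[:,0]<.625)&(abs(X[:,1]+.11)<.04)
    s=X[r];z=np.median(s[:,2]);s=s[:,:2];m=s.mean(0);U,S,V=np.linalg.svd(s-m);v=V[0]*np.sign(V[0][0]);print('arm',m,v,np.degrees(np.arctan2(v[1],v[0])),S/np.sqrt(len(s)),z)
    r=(X[:,2]>.2605)&(X[:,0]>.62)&(X[:,0]<.70)&(abs(X[:,1]+.145)<.04)&(X[:,2]<.28)
    s=X[r][:,:2].astype(np.float32);print('column top',s.mean(0),cv2.minAreaRect(s))
    r=(X[:,2]>.258)&(X[:,2]<.285)&(X[:,0]>.5)&(X[:,0]<.56)&(abs(X[:,1]+.11)<.04);print('tip',X[r].mean(0),X[r].min(0),X[r].max(0))
    r=(X[:,2]>.2555)&(X[:,2]<.285)&(X[:,0]>.57)&(X[:,0]<.625)&(abs(X[:,1]+.11)<.04);print('collar',X[r].mean(0),X[r].min(0),X[r].max(0))
    import sys
for n in cs:
    print(n,'arm mid pred')
E
python3 c.py
```

```text
scene branch [0.4806 0.2176] [-0.334  -0.9426] -109.51091169351068 [0.0238 0.0047] [np.float64(-0.03972368373245822), np.float64(0.04107053320823839)]
griptop 15 [0.4916 0.2486 0.2082] [0.4858 0.2421 0.2068] [0.4993 0.2559 0.2097]
stem 95 [0.4899 0.244  0.0915]
jar 50 [0.4735 0.1946 0.072 ] [0.4536 0.1751 0.071 ] [0.4938 0.2136 0.0756]
rim [0.473  0.1961] 66 0.0015795294065302126
arm [ 0.5853 -0.1131] [ 0.9226 -0.3859] -22.697608648253414 [0.0261 0.0029] 0.2524630488206856
column top [ 0.6623 -0.1453] ((0.6603909134864807, -0.14413680136203766), (0.04172297194600105, 0.05473235249519348), 67.66275024414062)
tip [ 0.5465 -0.0972  0.2617] [ 0.543  -0.0995  0.2598] [ 0.5511 -0.0932  0.2645]
collar [ 0.6046 -0.1224  0.2566] [ 0.6021 -0.1261  0.2556] [ 0.6069 -0.1185  0.2578]
top branch [0.4745 0.2126] [-0.299  -0.9543] -107.39669819520641 [0.0199 0.0035] [np.float64(-0.032722775210987286), np.float64(0.033833197670071265)]
griptop 46 [0.4868 0.2507 0.2089] [0.4791 0.2422 0.2062] [0.4944 0.259  0.2116]
stem 3 [0.4903 0.243  0.0702]
jar 149 [0.4646 0.1946 0.0728] [0.4493 0.1758 0.071 ] [0.4901 0.2169 0.0757]
rim [0.4694 0.1971] 131 0.0012448934401241066
arm [ 0.5851 -0.1129] [ 0.921  -0.3896] -22.928909858892776 [0.0241 0.0027] 0.25291471845049635
column top [ 0.6567 -0.1428] ((0.6570843458175659, -0.14298072457313538), (0.041989222168922424, 0.051628436893224716), 67.9729232788086)
tip [ 0.5416 -0.0947  0.2626] [ 0.539  -0.0981  0.2603] [ 0.5459 -0.0914  0.2646]
collar [ 0.6011 -0.1206  0.2576] [ 0.5978 -0.1255  0.2556] [ 0.605  -0.1165  0.259 ]
scene arm mid pred
top arm mid pred
```

Request:
{"method": "send_rows", "body": {"series": [{"z": -0.02,"turn": -0.13},{"z": -0.02,"turn": -0.13},{"z": -0.02,"turn": -0.13},{"z": -0.02,"turn": -0.13},{"z": -0.02,"turn": -0.13},{"z": -0.02,"turn": -0.127},{}], "hand": 110}}

```text
invalid input at $.series[0]: expected keys x, y, z, turn
```

```bash
cat >> h.py <<'E'
def go(*tg,yaw=None):
    s=env.state();p=s['tcp_pos'].copy();R=s['ee_rot'];a=np.degrees(np.arctan2(R[1,0],R[0,0]));print('t',s['time_s'],'tcp',p.round(4),'yaw',a.round(2),'tilt',R[:,2].round(4),'F',s['contact_force'].round(2),'M',s['ft_torque'].round(3),'gap',s['finger_gap'],'j',s['joints'].round(2))
    for t in tg:
        t=np.array(t);print('to',t,'tool shift',(R.T@(t-p)).round(4));p=t
    if yaw is not None:print('turn',np.radians(a-yaw).round(4))
E
python3 -c "
from h import *
go((.46,-.25,.36),(.489,.25,.36),(.489,.25,.182),yaw=-18.6)"
```

```text
t 2.1 tcp [ 0.2943 -0.5795  0.2453] yaw -63.08 tilt [ 0.  0. -1.] F [-0.    0.55 -0.4 ] M [0.008 0.005 0.033] gap 0.9969614716342916 j [ 1.07  0.61 -0.01  1.42  0.01  1.1  -0.04]
to [ 0.46 -0.25  0.36] tool shift [-0.2188 -0.297  -0.1147]
to [0.489 0.25  0.36 ] tool shift [-0.4327 -0.2522  0.    ]
to [0.489 0.25  0.182] tool shift [0.    0.    0.178]
turn -0.7763
```

Request:
{"method": "send_rows", "body": {"series": [{"x": 0,"y": 0,"z": -0.02,"turn": -0.13},{"x": 0,"y": 0,"z": -0.02,"turn": -0.13},{"x": 0,"y": 0,"z": -0.02,"turn": -0.13},{"x": 0,"y": 0,"z": -0.02,"turn": -0.13},{"x": 0,"y": 0,"z": -0.02,"turn": -0.13},{"x": 0,"y": 0,"z": -0.02,"turn": -0.126},{"x": 0,"y": 0,"z": 0,"turn": 0}], "hand": 110}}

```text
time_s: 2.8
tcp_pos: [0.2949, -0.5807, 0.3686]
ee_rot: [[0.947, -0.32, 0.004], [-0.32, -0.947, -0.006], [0.005, 0.004, -1.0]]
contact_force: [-0.3, 0.3, 1.2]
finger_gap: 0.57
```

```bash
python3 -c "
from h import *
go((.46,-.25,.36),(.489,.25,.36),(.489,.25,.182),yaw=-18.6)"
```

```text
t 2.8 tcp [ 0.2949 -0.5807  0.3686] yaw -18.65 tilt [ 0.0038 -0.0058 -1.    ] F [-0.29  0.29  1.21] M [0.028 0.002 0.046] gap 0.5697852045951364 j [ 1.18  0.55 -0.21  1.21  0.11  1.39  0.65]
to [ 0.46 -0.25  0.36] tool shift [ 0.0507 -0.3662  0.0073]
to [0.489 0.25  0.36 ] tool shift [-0.1324 -0.483  -0.0028]
to [0.489 0.25  0.182] tool shift [-0.001  -0.0008  0.178 ]
turn -0.0008
```

Request:
{"method": "send_rows", "body": {"series": [{"x": 0.005,"y": -0.02,"z": 0,"turn": 0},{"x": 0.005,"y": -0.035,"z": 0,"turn": 0},{"x": 0.005,"y": -0.039,"z": 0.001,"turn": 0},{"x": 0.005,"y": -0.039,"z": 0.001,"turn": 0},{"x": 0.005,"y": -0.039,"z": 0.001,"turn": 0},{"x": 0.005,"y": -0.039,"z": 0.001,"turn": 0},{"x": 0.005,"y": -0.039,"z": 0.001,"turn": 0},{"x": 0.005,"y": -0.039,"z": 0.001,"turn": 0},{"x": 0.005,"y": -0.039,"z": 0.001,"turn": 0},{"x": 0.005,"y": -0.038,"z": 0,"turn": 0}]}}

```text
time_s: 3.8
tcp_pos: [0.4584, -0.2468, 0.3571]
ee_rot: [[0.947, -0.322, -0.002], [-0.322, -0.947, 0.001], [-0.002, -0.0, -1.0]]
contact_force: [1.0, -0.1, -0.4]
finger_gap: 0.573
```

Request:
{"method": "send_rows", "body": {"series": [{"x": -0.01,"y": -0.04,"z": 0,"turn": 0},{"x": -0.012,"y": -0.044,"z": 0,"turn": 0},{"x": -0.012,"y": -0.044,"z": 0,"turn": 0},{"x": -0.012,"y": -0.044,"z": 0,"turn": 0},{"x": -0.012,"y": -0.044,"z": 0,"turn": 0},{"x": -0.012,"y": -0.044,"z": 0,"turn": 0},{"x": -0.012,"y": -0.044,"z": 0,"turn": 0},{"x": -0.012,"y": -0.044,"z": 0,"turn": 0},{"x": -0.012,"y": -0.044,"z": 0,"turn": 0},{"x": -0.012,"y": -0.044,"z": 0,"turn": 0},{"x": -0.012,"y": -0.035,"z": 0,"turn": 0},{"x": -0.002,"y": -0.012,"z": 0,"turn": 0}]}}

```text
time_s: 5.0
tcp_pos: [0.4853, 0.2562, 0.3571]
ee_rot: [[0.949, -0.314, -0.003], [-0.314, -0.949, 0.003], [-0.004, -0.001, -1.0]]
contact_force: [-1.2, 0.0, 0.2]
finger_gap: 0.568
```

Request:
{"method": "send_rows", "body": {"series": [{"x": 0,"y": 0,"z": 0,"turn": 0},{"x": 0,"y": 0,"z": 0,"turn": 0}]}}

```text
time_s: 5.2
tcp_pos: [0.488, 0.2493, 0.3575]
ee_rot: [[0.947, -0.322, -0.001], [-0.322, -0.947, -0.002], [-0.0, 0.003, -1.0]]
contact_force: [0.4, 0.1, -0.2]
finger_gap: 0.567
```

```bash
python3 -c "
from h import *
go((.489,.25,.27),(.489,.25,.182),yaw=-18.6)"
```

```text
t 5.2 tcp [0.488  0.2493 0.3575] yaw -18.8 tilt [-9.0e-04 -2.3e-03 -1.0e+00] F [ 0.44  0.12 -0.23] M [-0.048 -0.023  0.023] gap 0.5666253787734822 j [-0.17  0.4  -0.51  1.53  0.2   1.27 -1.04]
to [0.489 0.25  0.27 ] tool shift [ 0.0007 -0.0012  0.0875]
to [0.489 0.25  0.182] tool shift [ 0.     -0.0002  0.088 ]
turn -0.0035
```

Request:
{"method": "send_rows", "body": {"series": [{"x": 0,"y": 0,"z": 0.02,"turn": 0},{"x": 0,"y": 0,"z": 0.025,"turn": 0},{"x": 0,"y": 0,"z": 0.025,"turn": 0},{"x": 0,"y": 0,"z": 0.02,"turn": 0},{"x": 0,"y": 0,"z": 0,"turn": 0},{"x": 0,"y": 0,"z": 0,"turn": 0}]}}

```text
time_s: 5.8
tcp_pos: [0.4884, 0.2494, 0.2688]
ee_rot: [[0.947, -0.322, 0.0], [-0.322, -0.947, -0.001], [0.001, 0.001, -1.0]]
contact_force: [0.3, 0.1, 1.5]
finger_gap: 0.567
```

```bash
python3 -c "
from h import *
go((.489,.25,.182))
for n,(a,b,u,v) in dict(scene=(90,220,260,400),top=(170,280,60,220)).items():
    c=shot(n,n+'2');cv2.imwrite(f'pics/{n}2c.png',cv2.resize(c['pixels'][a:b,u:v],None,fx=4,fy=4,interpolation=cv2.INTER_CUBIC))
    print(n,'tcp proj',proj(c,env.state()['tcp_pos']),'grip proj',proj(c,(.489,.25,.187)))"
```

```text
t 5.8 tcp [0.4884 0.2494 0.2688] yaw -18.81 tilt [ 4.e-04 -8.e-04 -1.e+00] F [0.26 0.1  1.49] M [ 0.053 -0.004  0.037] gap 0.5672325425534893 j [-0.19  0.47 -0.49  1.68  0.25  1.06 -1.09]
to [0.489 0.25  0.182] tool shift [ 0.0004 -0.0008  0.0868]
scene tcp proj (np.float64(124.9688800601123), np.float64(337.0226181050463)) grip proj (np.float64(149.4739548989278), np.float64(333.42287339297104))
top tcp proj (np.float64(212.98263511271762), np.float64(117.96797253715886)) grip proj (np.float64(216.46100852364623), np.float64(131.2950275181529))
```

View pics/scene2c.png

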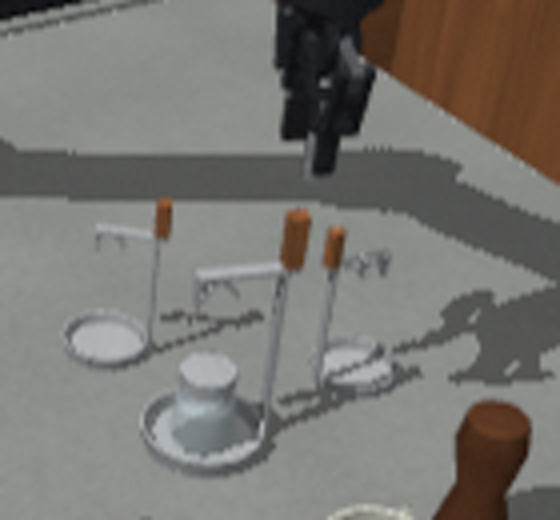

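View pics/top2c.png

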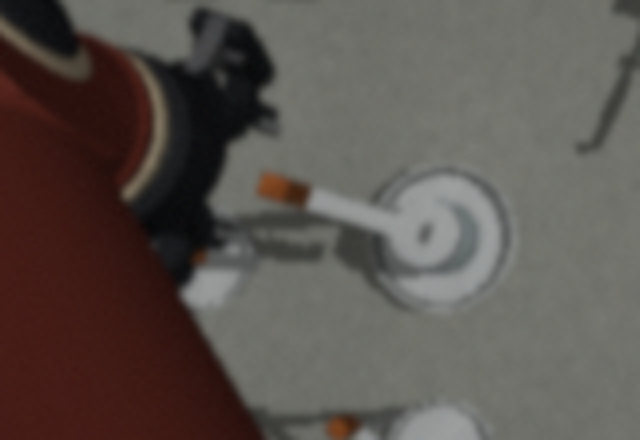

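The gripper is centred over the large grip (scene px (333,149), jaws above it at about (337,125)). The neighbouring pans are clear of it, so I'm going down.

Request:
{"method": "send_rows", "body": {"series": [{"x": 0,"y": -0.001,"z": 0.01,"turn": 0},{"x": 0,"y": 0,"z": 0.01,"turn": 0},{"x": 0,"y": 0,"z": 0.01,"turn": 0},{"x": 0,"y": 0,"z": 0.01,"turn": 0},{"x": 0,"y": 0,"z": 0.01,"turn": 0},{"x": 0,"y": 0,"z": 0.01,"turn": 0},{"x": 0,"y": 0,"z": 0.01,"turn": 0},{"x": 0,"y": 0,"z": 0.01,"turn": 0},{"x": 0,"y": 0,"z": 0.007,"turn": 0},{"x": 0,"y": 0,"z": 0,"turn": 0},{"x": 0,"y": 0,"z": 0,"turn": 0}]}}

```text
time_s: 7.0
tcp_pos: [0.4881, 0.2523, 0.1814]
ee_rot: [[0.948, -0.319, 0.0], [-0.319, -0.948, 0.0], [0.0, -0.0, -1.0]]
contact_force: [0.6, -0.3, -0.0]
finger_gap: 0.569
```

```bash
python3 -c "
from h import *
go((.489,.25,.182))
c=shot('scene','scene3');n='scene';cv2.imwrite(f'pics/{n}3c.png',cv2.resize(c['pixels'][100:220,270:400],None,fx=4.5,fy=4.5,interpolation=cv2.INTER_CUBIC))"
```

```text
t 7.0 tcp [0.4881 0.2523 0.1814] yaw -18.62 tilt [ 2.e-04  3.e-04 -1.e+00] F [ 0.6  -0.32 -0.  ] M [0.027 0.033 0.014] gap 0.5686909909482489 j [-0.22  0.57 -0.45  1.79  0.32  0.86 -1.15]
to [0.489 0.25  0.182] tool shift [ 0.0016  0.0019 -0.0006]
```

View pics/scene3c.png

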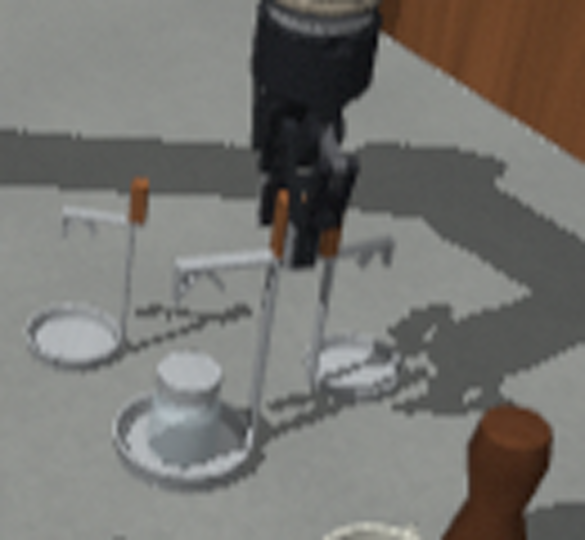

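Request:
{"method": "send_rows", "body": {"series": [{"x": 0.001,"y": 0.0025,"z": 0,"turn": 0},{"x": 0,"y": 0,"z": 0,"turn": 0},{"x": 0,"y": 0,"z": 0,"turn": 0}]}}

```text
time_s: 7.35
tcp_pos: [0.4883, 0.2494, 0.1817]
ee_rot: [[0.948, -0.32, 0.001], [-0.32, -0.948, 0.0], [0.0, -0.0, -1.0]]
contact_force: [-0.1, 0.8, 0.1]
finger_gap: 0.571
```

Request:
{"method": "send_rows", "body": {"series": [{"x": 0,"y": 0,"z": 0,"turn": 0},{"x": 0,"y": 0,"z": 0,"turn": 0},{"x": 0,"y": 0,"z": 0,"turn": 0},{"x": 0,"y": 0,"z": 0,"turn": 0},{"x": 0,"y": 0,"z": 0,"turn": 0},{"x": 0,"y": 0,"z": 0,"turn": 0},{"x": 0,"y": 0,"z": 0,"turn": 0},{"x": 0,"y": 0,"z": 0,"turn": 0}], "hand": 255}}

```text
time_s: 8.15
tcp_pos: [0.4882, 0.2497, 0.1815]
ee_rot: [[0.948, -0.319, 0.0], [-0.319, -0.948, 0.0], [0.0, -0.001, -1.0]]
contact_force: [1.0, 0.4, 0.3]
finger_gap: 0.154
```

```bash
python3 -c "
from h import *
go((.489,.25,.182))
c=shot('scene','scene4');n='scene';cv2.imwrite(f'pics/{n}4c.png',cv2.resize(c['pixels'][100:220,270:400],None,fx=4.5,fy=4.5,interpolation=cv2.INTER_CUBIC))"
```

```text
t 8.15 tcp [0.4882 0.2497 0.1815] yaw -18.61 tilt [ 3.e-04  4.e-04 -1.e+00] F [1.03 0.45 0.29] M [ 0.089 -0.079  0.038] gap 0.1536225523125821 j [-0.22  0.57 -0.46  1.79  0.32  0.85 -1.15]
to [0.489 0.25  0.182] tool shift [ 0.0007 -0.0006 -0.0005]
```

View pics/scene4c.png

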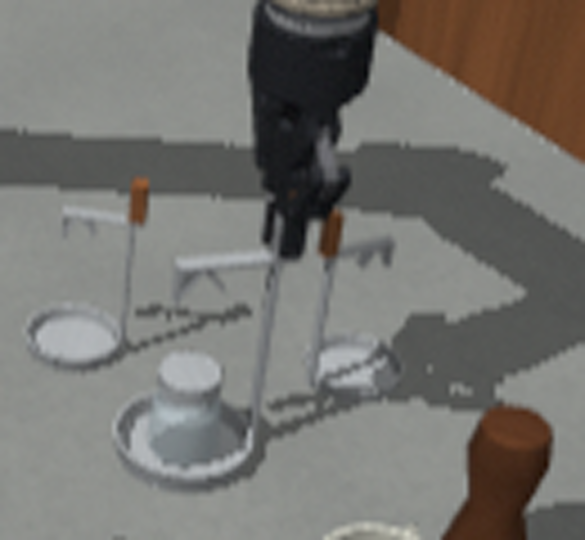

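The opening is 13 mm, so the grip is held. I'm lifting gently.

Request:
{"method": "send_rows", "body": {"series": [{"x": 0,"y": 0,"z": -0.002,"turn": 0},{"x": 0,"y": 0,"z": -0.003,"turn": 0},{"x": 0,"y": 0,"z": -0.004,"turn": 0},{"x": 0,"y": 0,"z": -0.005,"turn": 0},{"x": 0,"y": 0,"z": -0.005,"turn": 0},{"x": 0,"y": 0,"z": -0.005,"turn": 0},{"x": 0,"y": 0,"z": -0.004,"turn": 0},{"x": 0,"y": 0,"z": -0.002,"turn": 0},{"x": 0,"y": 0,"z": 0,"turn": 0},{"x": 0,"y": 0,"z": 0,"turn": 0}]}}

```text
time_s: 9.2
tcp_pos: [0.488, 0.2494, 0.2112]
ee_rot: [[0.948, -0.319, -0.0], [-0.319, -0.948, -0.0], [-0.0, 0.0, -1.0]]
contact_force: [-0.1, 0.1, -4.0]
finger_gap: 0.156
```

```bash
python3 -c "
from h import *
go((.489,.25,.182))
c=shot('scene','scene5');n='scene';cv2.imwrite(f'pics/{n}5c.png',cv2.resize(c['pixels'][90:210,270:400],None,fx=4.5,fy=4.5,interpolation=cv2.INTER_CUBIC))"
```

```text
t 9.2 tcp [0.488  0.2494 0.2112] yaw -18.62 tilt [-3.e-04 -1.e-04 -1.e+00] F [-0.12  0.08 -4.  ] M [ 0.141 -0.061 -0.016] gap 0.15582205687827805 j [-0.2   0.53 -0.47  1.76  0.29  0.92 -1.12]
to [0.489 0.25  0.182] tool shift [ 0.0008 -0.0009  0.0292]
```

View pics/scene5c.png

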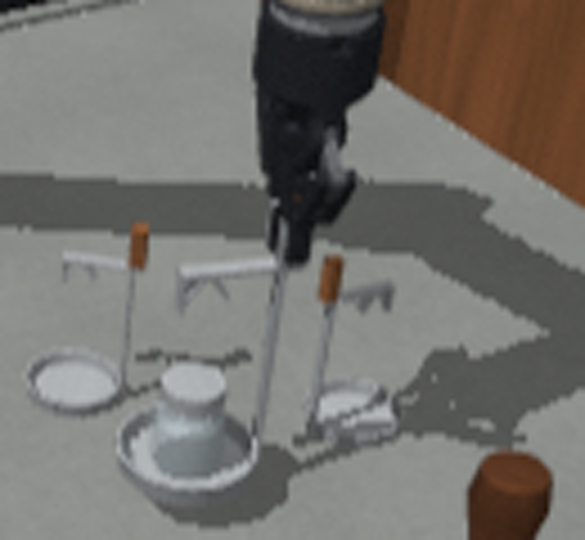

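Request:
{"method": "send_rows", "body": {"series": [{"x": 0,"y": 0,"z": -0.004,"turn": 0},{"x": 0,"y": 0,"z": -0.008,"turn": 0},{"x": 0,"y": 0,"z": -0.012,"turn": 0.01},{"x": 0,"y": 0,"z": -0.014,"turn": 0.02},{"x": 0,"y": 0,"z": -0.014,"turn": 0.02},{"x": 0,"y": 0,"z": -0.014,"turn": 0.02},{"x": 0,"y": 0,"z": -0.014,"turn": 0.003},{"x": 0,"y": 0,"z": -0.014,"turn": 0},{"x": 0,"y": 0,"z": -0.01,"turn": 0},{"x": 0,"y": 0,"z": -0.004,"turn": 0},{"x": 0,"y": 0,"z": 0,"turn": 0},{"x": 0,"y": 0,"z": 0,"turn": 0}]}}

```text
time_s: 10.45
tcp_pos: [0.4878, 0.2492, 0.3188]
ee_rot: [[0.922, -0.388, -0.001], [-0.388, -0.922, -0.001], [-0.001, 0.001, -1.0]]
contact_force: [0.1, -0.2, -3.2]
finger_gap: 0.159
```

```bash
cat > m.py <<'E'
from h import *
import sys
np.set_printoptions(precision=4,suppress=True)
tag=sys.argv[1]
go()
cs={n:shot(n,n+tag) for n in('scene','top')}
p={}
for n in cs:
  for t in ('pan_crook','pan','jar_center','hook_seat'):
    r=env.pinpoint(n,t);p[n,t]=r;print(n,t,[(np.round(q['at'],1).tolist(),round(q['p'],2)) for q in r[:5]])
c=cs['scene'];s=env.state();T=s['tcp_pos'];
G=T+np.array([0,0,.005])
R=s['ee_rot'];px=R[:,0];py=-R[:,1]
C=G-.056*py+np.array([0,0,.1545-.187]);D=C-np.array([0,0,.1545])
print('crook est',C)
for n in cs:print(n,'crook proj',np.round(proj(cs[n],C),1),'pan',np.round(proj(cs[n],D),1),'seat',np.round(proj(cs[n],(.577,-.1095,.25)),1))
E
python3 m.py 6; python3 -c "
import cv2
for n,(a,b,u,v) in dict(scene=(60,210,220,400),top=(150,280,80,320)).items():
    cv2.imwrite(f'pics/{n}6c.png',cv2.resize(cv2.imread(f'pics/{n}6.png')[a:b,u:v],None,fx=3.3,fy=3.3,interpolation=2))"
```

```text
t 10.45 tcp [0.4878 0.2492 0.3188] yaw -22.81 tilt [-0.001  -0.0006 -1.    ] F [ 0.09 -0.22 -3.18] M [ 0.207 -0.039  0.035] gap 0.1593337757174409 j [-0.19  0.42 -0.49  1.6   0.21  1.17 -1.12]
scene pan_crook [([148.1, 284.1], 0.95), ([152.0, 352.9], 0.84), ([116.4, 320.4], 0.62), ([152.6, 315.7], 0.37)]
scene pan [([165.4, 313.7], 0.83), ([181.6, 346.8], 0.83), ([178.8, 285.0], 0.56)]
scene jar_center [([154.4, 316.3], 0.65), ([182.9, 238.1], 0.25)]
scene hook_seat [([184.0, 236.2], 0.5)]
top pan_crook [([224.7, 139.1], 0.97), ([160.3, 134.6], 0.72), ([234.9, 97.6], 0.7), ([286.6, 158.8], 0.68), ([149.5, 183.8], 0.68)]
top pan [([233.4, 111.4], 0.94), ([283.9, 170.5], 0.78), ([226.5, 160.5], 0.56)]
top jar_center [([226.6, 156.8], 0.81)]
top hook_seat [([170.7, 292.1], 0.52)]
crook est [0.4664 0.1978 0.2918]
scene crook proj [118.7 318.2] pan [164.  313.1] seat [182.8 237.5]
top crook proj [223.3 140.8] pan [227.8 159.5] seat [172.4 294.3]
```

View pics/scene6c.png

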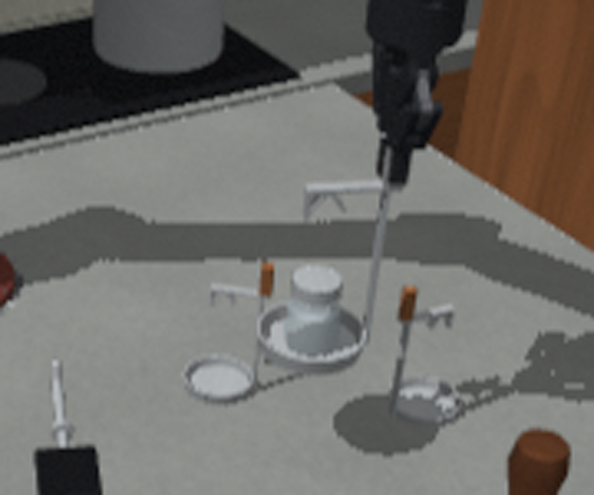

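View pics/top6c.png

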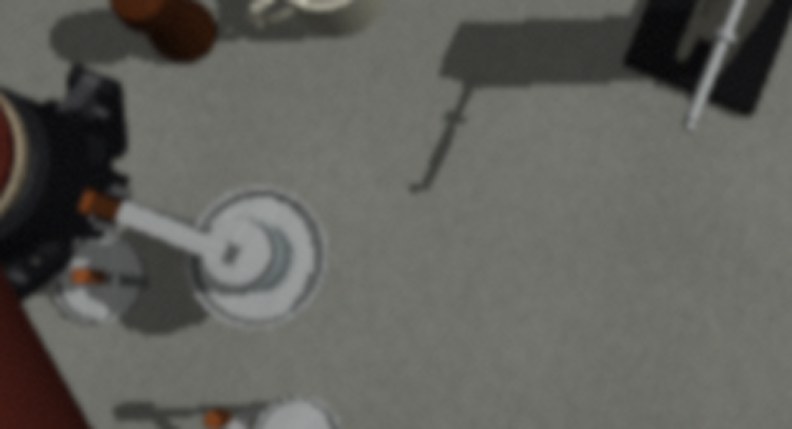

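Request:
{"method": "send_rows", "body": {"series": [{"x": 0.003,"y": 0.002,"z": 0,"turn": 0},{"x": 0.006,"y": 0.004,"z": 0,"turn": 0},{"x": 0.009,"y": 0.006,"z": 0,"turn": 0},{"x": 0.012,"y": 0.008,"z": 0,"turn": 0},{"x": 0.014,"y": 0.01,"z": 0,"turn": 0},{"x": 0.014,"y": 0.01,"z": 0,"turn": 0},{"x": 0.014,"y": 0.01,"z": 0,"turn": 0},{"x": 0.014,"y": 0.01,"z": 0,"turn": 0},{"x": 0.014,"y": 0.01,"z": 0,"turn": 0},{"x": 0.014,"y": 0.01,"z": 0,"turn": 0},{"x": 0.014,"y": 0.01,"z": 0,"turn": 0},{"x": 0.014,"y": 0.01,"z": 0,"turn": 0}]}}

```text
time_s: 12.15
tcp_pos: [0.581, 0.1008, 0.3193]
ee_rot: [[0.922, -0.388, 0.0], [-0.388, -0.922, 0.0], [0.0, -0.0, -1.0]]
contact_force: [0.6, -0.0, -2.8]
finger_gap: 0.157
```

Request:
{"method": "send_rows", "body": {"series": [{"x": 0.014,"y": 0.01,"z": 0,"turn": 0},{"x": 0.014,"y": 0.01,"z": 0,"turn": 0},{"x": 0.014,"y": 0.01,"z": 0,"turn": 0},{"x": 0.012,"y": 0.008,"z": 0,"turn": 0},{"x": 0.008,"y": 0.006,"z": 0,"turn": 0},{"x": 0.004,"y": 0.004,"z": 0,"turn": 0},{"x": 0.002,"y": 0.002,"z": 0,"turn": 0},{"x": 0,"y": 0,"z": 0,"turn": 0},{"x": 0,"y": 0,"z": 0,"turn": 0},{"x": 0,"y": 0,"z": 0,"turn": 0}]}}

```text
time_s: 13.15
tcp_pos: [0.6233, 0.0308, 0.3195]
ee_rot: [[0.922, -0.386, 0.0], [-0.386, -0.922, 0.001], [-0.0, -0.001, -1.0]]
contact_force: [0.6, 0.1, -2.6]
finger_gap: 0.156
```

```bash
python3 m.py 7; python3 -c "
import cv2
for n,(a,b,u,v) in dict(scene=(90,310,170,370),top=(110,260,150,340)).items():
    cv2.imwrite(f'pics/{n}7c.png',cv2.resize(cv2.imread(f'pics/{n}7.png')[a:b,u:v],None,fx=2.7,fy=2.7,interpolation=2))"
```

```text
t 13.15 tcp [0.6233 0.0308 0.3195] yaw -22.72 tilt [ 0.0001  0.0006 -1.    ] F [ 0.57  0.15 -2.63] M [0.143 0.006 0.005] gap 0.15565924158657468 j [ 0.17  0.55 -0.43  1.38  0.23  1.27 -0.68]
scene pan_crook [([153.5, 352.7], 0.94), ([160.4, 278.1], 0.91), ([149.0, 285.4], 0.6)]
scene pan [([181.3, 347.2], 0.81), ([215.5, 274.6], 0.72), ([176.3, 281.2], 0.54), ([149.6, 300.3], 0.35)]
scene jar_center []
scene hook_seat [([184.3, 236.1], 0.39), ([227.6, 375.0], 0.2)]
top pan_crook [([286.4, 160.9], 0.96), ([235.2, 94.7], 0.85)]
top pan [([287.3, 170.8], 0.82), ([234.7, 112.2], 0.68)]
top jar_center []
top hook_seat [([173.5, 291.0], 0.7)]
crook est [ 0.6018 -0.0218  0.2918]
scene crook proj [164. 275.] pan [212.7 272.9] seat [182.8 237.5]
top crook proj [155.9 253.7] pan [172.2 251.8] seat [172.4 294.3]
```

View pics/scene7c.png

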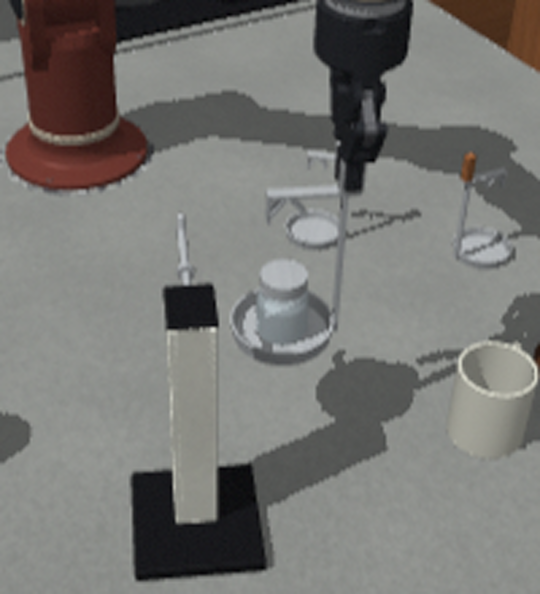

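View pics/top7c.png

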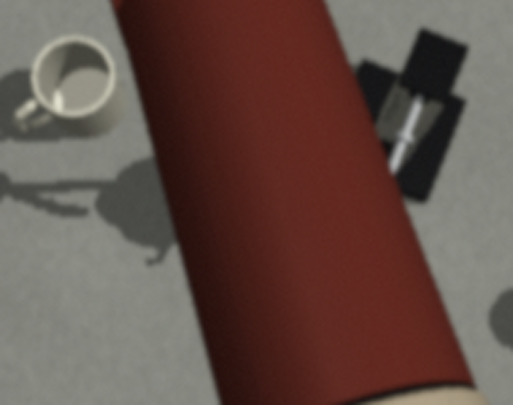

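```bash
cat > d.py <<'E'
from h import *
import sys
from scipy.optimize import least_squares
np.set_printoptions(precision=4,suppress=True)
go()
c=shot('scene','scene'+sys.argv[1])
v,u=np.mgrid[0:384,0:512];K=np.array(c['K']);d=c['depth']
X=(np.stack([(u-K[0,2])/K[0,0]*d,(v-K[1,2])/K[1,1]*d,d],-1)@np.array(c['attitude']).T+np.array(c['position']))[d>0]
s=env.state();T=s['tcp_pos'];R=s['ee_rot'];ex=R[:,0];ey=-R[:,1]
S0=np.array([.577,-.1095,.25]);a=np.radians(-22.8);ax=np.array([np.cos(a),np.sin(a),0]);ay=np.array([-ax[1],ax[0],0])
G=T+[0,0,.005];C=G-.056*ey-[0,0,.0325]
print('crook est in seat frame x,y,z',(C-S0)@ax,(C-S0)@ay,C[2]-.25)
q=np.c_[(X-S0)@ax,(X-S0)@ay,X[:,2]]      # seat frame
k=np.c_[(X-C)@ex,(X-C)@ey,X[:,2]-C[2]+.1545] # est pan frame
b=k[(abs(k[:,0])<.02)&(k[:,1]>-.02)&(k[:,1]<.04)&(k[:,2]>.157)&(k[:,2]<.175)]
print('branch n',len(b),b.mean(0),'slope dz/dy,dx/dy',np.polyfit(b[:,1],b[:,2],1),np.polyfit(b[:,1],b[:,0],1),'y min',b[:,1].min())
l=k[(abs(k[:,0])<.02)&(k[:,1]>-.03)&(k[:,1]<.01)&(k[:,2]>.12)&(k[:,2]<.158)]
print('crook parts',len(l));
if len(l):print(l.min(0),l.max(0))
st=k[(abs(k[:,0])<.02)&(k[:,1]>.03)&(k[:,1]<.07)&(k[:,2]>.03)&(k[:,2]<.155)]
if len(st)>8:print('stem',len(st),np.median(st,0),'dy/dz dx/dz',np.polyfit(st[:,2],st[:,1],1),np.polyfit(st[:,2],st[:,0],1))
j=k[(np.hypot(k[:,0],k[:,1])<.04)&(k[:,2]>.066)&(k[:,2]<.082)];print('jartop',len(j),np.median(j,0))
r=k[(np.hypot(k[:,0],k[:,1])<.065)&(np.hypot(k[:,0],k[:,1])>.04)&(k[:,2]>.012)&(k[:,2]<.028)]
if len(r)>10:
    f=least_squares(lambda p:np.hypot(r[:,0]-p[0],r[:,1]-p[1])-.049,[0,0],loss='soft_l1',f_scale=.002);print('rim centre',f.x,len(r),np.abs(f.fun).mean())
m=q[(q[:,0]>-.03)&(q[:,0]<.025)&(abs(q[:,1])<.012)&(q[:,2]>.15)&(q[:,2]<.262)]
if len(m):print('arm pts',len(m),'mean',m.mean(0),'ztop p90',np.percentile(m[:,2],90))
m=q[(q[:,0]>.065)&(q[:,0]<.12)&(abs(q[:,1])<.03)&(q[:,2]>.261)];print('coltop',m.mean(0),m.min(0),m.max(0))
m=q[(q[:,0]>-.05)&(q[:,0]<-.025)&(abs(q[:,1])<.012)&(q[:,2]>.15)&(q[:,2]<.29)];print('tip',len(m),m.mean(0),m.min(0),m.max(0))
E
python3 d.py 8
```

```text
t 13.65 tcp [0.6235 0.0298 0.3193] yaw -22.8 tilt [-0.0001  0.0001 -1.    ] F [-0.13 -0.46 -3.29] M [ 0.131 -0.103  0.015] gap 0.158067079353703 j [ 0.17  0.55 -0.43  1.38  0.23  1.27 -0.68]
crook est in seat frame x,y,z -0.011087211587020916 0.09041833243637158 0.04181990161198579
branch n 105 [0.0033 0.0107 0.1621] slope dz/dy,dx/dy [0.0021 0.1621] [-0.0224  0.0036] y min -0.016842211346990148
crook parts 45
[-0.0054 -0.0172  0.1313] [0.0094 0.0099 0.1576]
stem 107 [0.0059 0.0517 0.0947] dy/dz dx/dz [-0.0004  0.0521] [0.0105 0.0034]
jartop 180 [0.0044 0.0007 0.0713]
rim centre [0.0021 0.0015] 148 0.0014595135147893652
arm pts 44 mean [-0.0057 -0.0002  0.2521] ztop p90 0.25431606709672905
coltop [0.093  0.0005 0.2636] [ 0.0652 -0.0205  0.2611] [0.1179 0.0211 0.2668]
tip 22 [-0.0314 -0.0001  0.2568] [-0.0355 -0.0042  0.2493] [-0.0265  0.0033  0.2632]
```

Request:
{"method": "send_rows", "body": {"series": [{"x": 0,"y": 0.003,"z": 0,"turn": 0},{"x": 0,"y": 0.006,"z": 0,"turn": 0},{"x": 0,"y": 0.01,"z": 0,"turn": 0},{"x": 0,"y": 0.011,"z": 0,"turn": 0},{"x": 0,"y": 0.011,"z": 0,"turn": 0},{"x": 0,"y": 0.011,"z": 0,"turn": 0},{"x": 0,"y": 0.011,"z": 0,"turn": 0},{"x": 0,"y": 0.011,"z": 0,"turn": 0},{"x": 0,"y": 0.009,"z": 0,"turn": 0},{"x": 0,"y": 0.005,"z": 0,"turn": 0},{"x": 0,"y": 0.0025,"z": 0,"turn": 0},{"x": 0,"y": 0,"z": 0,"turn": 0}]}}

```text
time_s: 14.9
tcp_pos: [0.5884, -0.0537, 0.3193]
ee_rot: [[0.922, -0.388, 0.0], [-0.388, -0.922, 0.0], [0.0, -0.0, -1.0]]
contact_force: [0.4, 0.6, -3.4]
finger_gap: 0.151
```

Request:
{"method": "send_rows", "body": {"series": [{"x": 0,"y": 0,"z": 0,"turn": 0},{"x": 0,"y": 0,"z": 0,"turn": 0},{"x": 0,"y": 0,"z": 0,"turn": 0}]}}

```text
time_s: 15.2
tcp_pos: [0.5886, -0.0531, 0.3193]
ee_rot: [[0.922, -0.387, 0.0], [-0.387, -0.922, 0.0], [-0.0, -0.0, -1.0]]
contact_force: [0.6, 0.3, -3.4]
finger_gap: 0.157
```

```bash
python3 d.py 9; python3 -c "
import cv2
for n,(a,b,u,v) in dict(scene=(110,310,170,350)).items():
    cv2.imwrite(f'pics/{n}9c.png',cv2.resize(cv2.imread(f'pics/{n}9.png')[a:b,u:v],None,fx=2.9,fy=2.9,interpolation=2))"
```

```text
t 15.2 tcp [ 0.5886 -0.0531  0.3193] yaw -22.75 tilt [ 0.      0.0004 -1.    ] F [ 0.61  0.34 -3.37] M [ 0.126 -0.072 -0.005] gap 0.157224425650605 j [ 0.32  0.49 -0.44  1.48  0.21  1.22 -0.54]
crook est in seat frame x,y,z -0.01113723919345154 0.0003963263284556914 0.041785051112667726
branch n 111 [0.0035 0.011  0.1623] slope dz/dy,dx/dy [0.0032 0.1623] [-0.0138  0.0036] y min -0.016587481433200865
crook parts 39
[-0.0189 -0.0167  0.1262] [0.0094 0.0095 0.1573]
stem 89 [0.0063 0.0524 0.0863] dy/dz dx/dz [0.0028 0.0525] [0.056  0.0001]
jartop 71 [0.0005 0.0073 0.0718]
rim centre [0.0028 0.0016] 119 0.0013925840181810457
arm pts 72 mean [-0.0083 -0.001   0.2348] ztop p90 0.2532414529147867
coltop [0.0923 0.0002 0.2636] [ 0.065  -0.0207  0.2611] [0.1184 0.0214 0.2666]
tip 27 [-0.0308 -0.0008  0.2477] [-0.0348 -0.0107  0.2068] [-0.0256  0.012   0.2638]
```

View pics/scene9c.png

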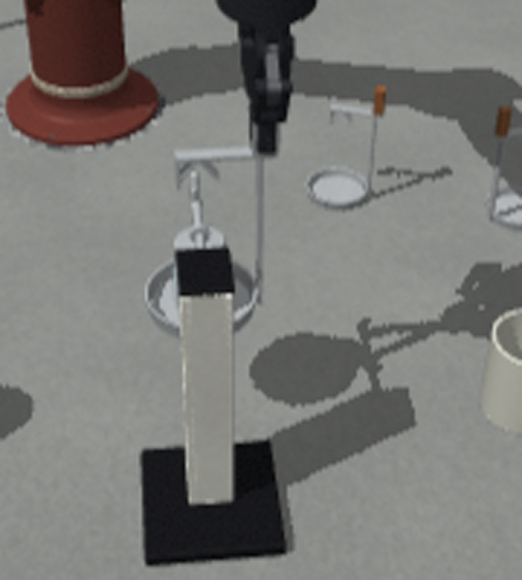

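Request:
{"method": "send_rows", "body": {"series": [{"x": 0,"y": 0,"z": 0.002,"turn": 0},{"x": 0,"y": 0,"z": 0.004,"turn": 0},{"x": 0,"y": 0,"z": 0.005,"turn": 0},{"x": 0,"y": 0,"z": 0.005,"turn": 0},{"x": 0,"y": 0,"z": 0.005,"turn": 0},{"x": 0,"y": 0,"z": 0.005,"turn": 0},{"x": 0,"y": 0,"z": 0.004,"turn": 0},{"x": 0,"y": 0,"z": 0.003,"turn": 0},{"x": 0,"y": 0,"z": 0.002,"turn": 0},{"x": 0,"y": 0,"z": 0.002,"turn": 0},{"x": 0,"y": 0,"z": 0.002,"turn": 0},{"x": 0,"y": 0,"z": 0.002,"turn": 0}]}}

```text
time_s: 16.45
tcp_pos: [0.5886, -0.0537, 0.2783]
ee_rot: [[0.922, -0.388, 0.0], [-0.388, -0.922, -0.0], [0.0, -0.0, -1.0]]
contact_force: [-0.6, -1.0, -3.0]
finger_gap: 0.152
```

Request:
{"method": "send_rows", "body": {"series": [{"x": 0,"y": 0,"z": 0.002,"turn": 0},{"x": 0,"y": 0,"z": 0.002,"turn": 0},{"x": 0,"y": 0,"z": 0.002,"turn": 0},{"x": 0,"y": 0,"z": 0.002,"turn": 0},{"x": 0,"y": 0,"z": 0.002,"turn": 0},{"x": 0,"y": 0,"z": 0.002,"turn": 0},{"x": 0,"y": 0,"z": 0.002,"turn": 0},{"x": 0,"y": 0,"z": 0.002,"turn": 0},{"x": 0,"y": 0,"z": 0.002,"turn": 0},{"x": 0,"y": 0,"z": 0.002,"turn": 0}]}}

```text
time_s: 17.45
tcp_pos: [0.5885, -0.0537, 0.2583]
ee_rot: [[0.922, -0.388, 0.0], [-0.388, -0.922, -0.0], [0.0, 0.0, -1.0]]
contact_force: [-0.8, -0.2, -1.8]
finger_gap: 0.156
```

```bash
python3 d.py 10; python3 -c "
import cv2
for n,(a,b,u,v) in dict(scene=(110,310,170,350)).items():
    cv2.imwrite(f'pics/{n}10c.png',cv2.resize(cv2.imread(f'pics/{n}10.png')[a:b,u:v],None,fx=2.9,fy=2.9,interpolation=2))"
```

```text
t 17.45 tcp [ 0.5885 -0.0537  0.2583] yaw -22.8 tilt [ 0.0002 -0.0001 -1.    ] F [-0.76 -0.17 -1.81] M [-0.043 -0.005 -0.006] gap 0.15602695072111264 j [ 0.32  0.54 -0.42  1.58  0.24  1.08 -0.57]
crook est in seat frame x,y,z -0.011133738494253852 -0.00019270348680166694 -0.01961560105058499
branch n 106 [0.0026 0.0106 0.1626] slope dz/dy,dx/dy [0.0196 0.1624] [0.0166 0.0024] y min -0.015726948990769693
crook parts 55
[-0.0195 -0.0166  0.1348] [0.0197 0.0087 0.1577]
stem 76 [0.0063 0.052  0.0964] dy/dz dx/dz [-0.008   0.0528] [-0.0285  0.0087]
jartop 7 [ 0.0038 -0.0188  0.0716]
rim centre [0.0032 0.0015] 110 0.0012993697163416083
arm pts 95 mean [-0.0049 -0.0004  0.2332] ztop p90 0.23969743642733538
coltop [0.0925 0.0004 0.2636] [ 0.0653 -0.0207  0.2611] [0.1169 0.0212 0.266 ]
tip 17 [-0.0318  0.0001  0.2364] [-0.0372 -0.0026  0.2305] [-0.0278  0.0031  0.2432]
```

View pics/scene10c.png

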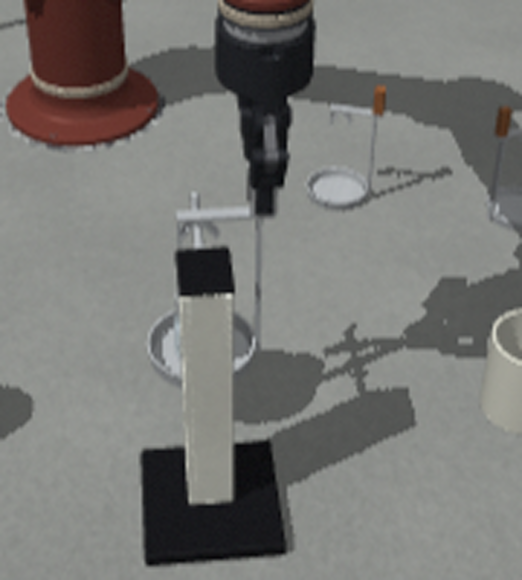

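Request:
{"method": "send_rows", "body": {"series": [{"x": 0,"y": 0,"z": 0.001,"turn": 0},{"x": 0,"y": 0,"z": 0.002,"turn": 0},{"x": 0,"y": 0,"z": 0.003,"turn": 0},{"x": 0,"y": 0,"z": 0.003,"turn": 0},{"x": 0,"y": 0,"z": 0.003,"turn": 0},{"x": 0,"y": 0,"z": 0.003,"turn": 0},{"x": 0,"y": 0,"z": 0.003,"turn": 0},{"x": 0,"y": 0,"z": 0.003,"turn": 0},{"x": 0,"y": 0,"z": 0.002,"turn": 0},{"x": 0,"y": 0,"z": 0.001,"turn": 0},{"x": 0,"y": 0,"z": 0.001,"turn": 0},{"x": 0,"y": 0,"z": 0,"turn": 0}]}}

```text
time_s: 18.7
tcp_pos: [0.5885, -0.0537, 0.2333]
ee_rot: [[0.922, -0.388, -0.0], [-0.388, -0.922, -0.0], [-0.0, 0.0, -1.0]]
contact_force: [-1.3, -0.7, -0.1]
finger_gap: 0.158
```

```bash
cat > f.py <<'E'
from h import *
import sys
F=[];M=[];Z=[]
for i in range(int(sys.argv[1])):
    env.read_camera('scene');s=env.state();F.append(s['contact_force']);M.append(s['ft_torque']);Z.append(s['tcp_pos'])
F=np.array(F);M=np.array(M);n=len(F)**.5
print('F',F.mean(0).round(3),'sem',(F.std(0)/n).round(3),'M',M.mean(0).round(4),(M.std(0)/n).round(4),'tcp',np.mean(Z,0).round(5),s['time_s'])
E
python3 f.py 40; python3 d.py 11
```

```text
F [-1.061 -1.571 -0.624] sem [0.073 0.071 0.078] M [-0.3375  0.2302 -0.0338] [0.0068 0.0054 0.0043] tcp [ 0.58846 -0.05369  0.23335] 20.7
t 20.7 tcp [ 0.5885 -0.0537  0.2334] yaw -22.8 tilt [ 0.     -0.0001 -1.    ] F [-1.54 -2.47 -0.22] M [-0.415  0.216 -0.053] gap 0.15165880653416605 j [ 0.31  0.56 -0.41  1.61  0.25  1.02 -0.58]
crook est in seat frame x,y,z -0.011069967127796175 -9.295724452619471e-05 -0.044176620609789746
branch n 106 [0.0026 0.0101 0.1625] slope dz/dy,dx/dy [0.0145 0.1623] [-0.0005  0.0027] y min -0.01666523476632605
crook parts 13
[-0.0199 -0.009   0.1507] [0.0071 0.0083 0.1578]
stem 72 [0.0071 0.052  0.0957] dy/dz dx/dz [-0.0086  0.0529] [-0.0105  0.0078]
jartop 6 [ 0.0047 -0.0194  0.0715]
rim centre [0.0029 0.0009] 107 0.0014804121945206053
arm pts 55 mean [-0.0102 -0.0002  0.212 ] ztop p90 0.2152581272821218
coltop [0.0922 0.0003 0.2636] [ 0.0652 -0.0207  0.261 ] [0.1168 0.0214 0.2671]
tip 18 [-0.0315 -0.0004  0.2111] [-0.0356 -0.0031  0.2048] [-0.027   0.0024  0.2172]
```

Request:
{"method": "send_rows", "body": {"series": [{"x": 0,"y": 0.0005,"z": 0,"turn": 0},{"x": 0,"y": 0.0005,"z": 0,"turn": 0},{"x": 0,"y": 0.0005,"z": 0,"turn": 0},{"x": 0,"y": 0,"z": 0,"turn": 0}]}}

```text
time_s: 21.15
tcp_pos: [0.5882, -0.0547, 0.2334]
ee_rot: [[0.922, -0.387, 0.001], [-0.387, -0.922, 0.001], [0.0, -0.001, -1.0]]
contact_force: [-0.6, -0.0, -1.7]
finger_gap: 0.158
```

```bash
python3 f.py 20
```

```text
F [ 0.302 -0.154 -0.763] sem [0.109 0.151 0.091] M [ 0.0174 -0.0844  0.0054] [0.0202 0.0185 0.0059] tcp [ 0.58811 -0.05472  0.23343] 22.15
```

Request:
{"method": "send_rows", "body": {"series": [{"x": 0,"y": 0,"z": 0.001,"turn": 0},{"x": 0,"y": 0,"z": 0.002,"turn": 0},{"x": 0,"y": 0,"z": 0.002,"turn": 0},{"x": 0,"y": 0,"z": 0.002,"turn": 0},{"x": 0,"y": 0,"z": 0.002,"turn": 0},{"x": 0,"y": 0,"z": 0.002,"turn": 0},{"x": 0,"y": 0,"z": 0.001,"turn": 0},{"x": 0,"y": 0,"z": 0,"turn": 0},{"x": 0,"y": 0,"z": 0,"turn": 0}]}}

```text
time_s: 23.05
tcp_pos: [0.588, -0.0548, 0.2214]
ee_rot: [[0.922, -0.387, 0.0], [-0.387, -0.922, 0.0], [0.0, -0.0, -1.0]]
contact_force: [1.2, 1.2, -0.5]
finger_gap: 0.157
```

```bash
python3 f.py 80; python3 d.py 12
```

```text
F [ 2.205  2.924 -0.126] sem [0.086 0.089 0.059] M [ 0.6736 -0.521   0.0524] [0.0179 0.0124 0.003 ] tcp [ 0.58797 -0.05487  0.22138] 27.05
t 27.05 tcp [ 0.5879 -0.055   0.2214] yaw -22.8 tilt [ 0.0002  0.0001 -1.    ] F [2.81 4.04 0.93] M [ 0.886 -0.688  0.042] gap 0.15865267818359438 j [ 0.31  0.57 -0.41  1.63  0.26  1.   -0.58]
crook est in seat frame x,y,z -0.011066695624560814 -0.0014642083516995176 -0.05617341392362116
branch n 47 [-0.0001  0.0193  0.1628] slope dz/dy,dx/dy [0.0023 0.1628] [ 0.1803 -0.0036] y min -0.01510192331857394
crook parts 5
[-0.0184 -0.0021  0.1541] [-0.0147  0.0031  0.1574]
stem 78 [0.0057 0.052  0.0975] dy/dz dx/dz [0.0144 0.0507] [ 0.0401 -0.0002]
jartop 7 [ 0.005  -0.0184  0.0709]
rim centre [0.0026 0.0015] 97 0.0012864900485829304
arm pts 18 mean [-0.0177  0.0007  0.2001] ztop p90 0.20335851588988657
coltop [0.0927 0.0002 0.2635] [ 0.0652 -0.0207  0.261 ] [0.1178 0.0213 0.2672]
tip 21 [-0.0314 -0.0006  0.1999] [-0.0352 -0.0035  0.1925] [-0.0257  0.0022  0.2074]
```

Request:
{"method": "send_rows", "body": {"series": [{"x": 0,"y": -0.0005,"z": 0,"turn": 0},{"x": 0,"y": -0.0005,"z": 0,"turn": 0},{"x": 0,"y": 0,"z": 0,"turn": 0},{"x": 0,"y": 0,"z": 0,"turn": 0}]}}

```text
time_s: 27.5
tcp_pos: [0.588, -0.0548, 0.2212]
ee_rot: [[0.922, -0.388, -0.001], [-0.388, -0.922, -0.001], [-0.0, 0.001, -1.0]]
contact_force: [1.7, 1.8, 0.2]
finger_gap: 0.156
```

```bash
python3 f.py 10;python3 f.py 10
```

```text
F [1.92  1.045 0.096] sem [0.194 0.258 0.095] M [ 0.2623 -0.4184  0.0534] [0.0314 0.015  0.0035] tcp [ 0.58803 -0.05476  0.22122] 28.0
F [ 1.026 -0.186 -0.143] sem [0.144 0.19  0.14 ] M [-0.0636 -0.2939  0.0579] [0.0343 0.0184 0.0084] tcp [ 0.58805 -0.05468  0.22123] 28.5
```

Request:
{"method": "send_rows", "body": {"series": [{"x": 0,"y": 0.0003,"z": 0,"turn": 0},{"x": 0,"y": 0,"z": 0,"turn": 0}]}}

```text
time_s: 28.7
tcp_pos: [0.588, -0.0547, 0.2213]
ee_rot: [[0.922, -0.388, -0.0], [-0.388, -0.922, -0.0], [-0.0, 0.0, -1.0]]
contact_force: [1.8, -0.6, -0.4]
finger_gap: 0.153
```

```bash
python3 f.py 8;python3 f.py 8
```

```text
F [ 0.772 -1.073  0.231] sem [0.218 0.189 0.14 ] M [-0.275  -0.2057  0.0573] [0.0106 0.0072 0.0105] tcp [ 0.58806 -0.05463  0.22129] 29.1
F [ 0.985 -1.586  0.075] sem [0.154 0.141 0.215] M [-0.3763 -0.1508  0.0558] [0.0111 0.0107 0.0096] tcp [ 0.58807 -0.05461  0.22129] 29.5
```

Request:
{"method": "send_rows", "body": {"series": [{"x": 0,"y": 0.0005,"z": 0,"turn": 0},{"x": 0,"y": 0,"z": 0,"turn": 0}]}}

```text
time_s: 29.7
tcp_pos: [0.588, -0.0547, 0.2214]
ee_rot: [[0.922, -0.387, 0.0], [-0.387, -0.922, 0.0], [0.0, -0.0, -1.0]]
contact_force: [0.4, -1.2, -0.4]
finger_gap: 0.156
```

```bash
python3 f.py 6;python3 f.py 6
```

```text
F [ 1.119 -1.548 -0.226] sem [0.249 0.265 0.22 ] M [-0.263  -0.2131  0.068 ] [0.0143 0.0117 0.0088] tcp [ 0.58802 -0.05465  0.22137] 30.0
F [ 1.031 -1.047  0.104] sem [0.309 0.17  0.201] M [-0.2156 -0.2327  0.0555] [0.0135 0.0081 0.0127] tcp [ 0.58803 -0.05465  0.22137] 30.3
```

Request:
{"method": "send_rows", "body": {"series": [{"x": 0.0005,"y": 0.0001,"z": 0,"turn": 0},{"x": 0,"y": 0,"z": 0,"turn": 0},{"x": 0,"y": 0,"z": 0,"turn": 0}]}}

```text
time_s: 30.6
tcp_pos: [0.5881, -0.0547, 0.2212]
ee_rot: [[0.922, -0.387, -0.001], [-0.387, -0.922, 0.001], [-0.001, -0.0, -1.0]]
contact_force: [-0.1, 0.2, -0.7]
finger_gap: 0.155
```

```bash
python3 f.py 6;python3 f.py 6
```

```text
F [ 0.005  0.435 -0.413] sem [0.122 0.215 0.105] M [0.067  0.0205 0.0071] [0.0094 0.0114 0.0147] tcp [ 0.58815 -0.05475  0.22125] 30.9
F [-0.287  0.732  0.105] sem [0.295 0.095 0.319] M [ 0.196   0.1124 -0.0323] [0.0215 0.0121 0.0096] tcp [ 0.58818 -0.05479  0.22127] 31.2
```

Request:
{"method": "send_rows", "body": {"series": [{"x": 0,"y": 0,"z": 0,"turn": 0},{"x": 0,"y": 0,"z": 0,"turn": 0},{"x": 0,"y": 0,"z": 0,"turn": 0},{"x": 0,"y": 0,"z": 0,"turn": 0},{"x": 0,"y": 0,"z": 0,"turn": 0},{"x": 0,"y": 0,"z": 0,"turn": 0}], "hand": 125}}

```text
time_s: 31.8
tcp_pos: [0.5884, -0.0552, 0.2213]
ee_rot: [[0.922, -0.388, 0.0], [-0.388, -0.922, 0.0], [0.0, -0.0, -1.0]]
contact_force: [-0.4, -0.4, 0.9]
finger_gap: 0.506
```

```bash
python3 d.py 13; python3 -c "
import cv2
for n,(a,b,u,v) in dict(scene=(110,310,170,350)).items():
    cv2.imwrite(f'pics/{n}13c.png',cv2.resize(cv2.imread(f'pics/{n}13.png')[a:b,u:v],None,fx=2.9,fy=2.9,interpolation=2))"
```

```text
t 31.8 tcp [ 0.5884 -0.0552  0.2213] yaw -22.8 tilt [ 0.0001  0.     -1.    ] F [-0.37 -0.37  0.91] M [ 0.034  0.008 -0.003] gap 0.5061944024627456 j [ 0.31  0.57 -0.41  1.63  0.26  1.   -0.58]
crook est in seat frame x,y,z -0.010535860885971245 -0.0014579070261952183 -0.05615223000588246
branch n 47 [-0.0019  0.0198  0.1617] slope dz/dy,dx/dy [-0.0078  0.1619] [ 0.1881 -0.0057] y min -0.015080927748807054
crook parts 5
[-0.0198 -0.0019  0.155 ] [-0.0131  0.003   0.1574]
stem 71 [0.0059 0.0518 0.0961] dy/dz dx/dz [0.0112 0.0504] [-0.0387  0.0082]
jartop 13 [ 0.0047 -0.0188  0.0711]
rim centre [ 0.0025 -0.0005] 100 0.001556794279892336
arm pts 16 mean [-0.0186 -0.0003  0.2001] ztop p90 0.20240879439981008
coltop [0.0924 0.0001 0.2635] [ 0.0652 -0.0205  0.2611] [0.1167 0.0215 0.2663]
tip 20 [-0.0324 -0.0006  0.1997] [-0.0391 -0.0034  0.1906] [-0.026   0.0024  0.2066]
```

View pics/scene13c.png

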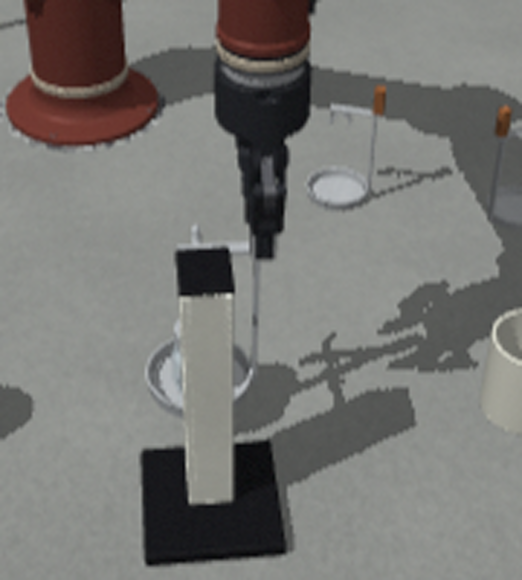

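It's released, and the arm height is unchanged (tip 0.1997 m, 0.1999 m before). I'm backing straight up.

Request:
{"method": "send_rows", "body": {"series": [{"x": 0,"y": 0,"z": -0.005,"turn": 0},{"x": 0,"y": 0,"z": -0.01,"turn": 0},{"x": 0,"y": 0,"z": -0.01,"turn": 0},{"x": 0,"y": 0,"z": -0.01,"turn": 0},{"x": 0,"y": 0,"z": -0.01,"turn": 0},{"x": 0,"y": 0,"z": -0.015,"turn": 0},{"x": 0,"y": 0,"z": -0.02,"turn": 0},{"x": 0,"y": 0,"z": -0.02,"turn": 0},{"x": 0,"y": 0,"z": -0.02,"turn": 0},{"x": 0,"y": 0,"z": -0.02,"turn": 0},{"x": 0,"y": 0,"z": -0.01,"turn": 0},{"x": 0,"y": 0,"z": 0,"turn": 0}]}}

```text
time_s: 33.05
tcp_pos: [0.589, -0.0549, 0.3732]
ee_rot: [[0.922, -0.388, 0.004], [-0.388, -0.922, -0.0], [0.003, -0.001, -1.0]]
contact_force: [0.5, -1.2, -0.1]
finger_gap: 0.511
```

Request:
{"method": "send_rows", "body": {"series": [{"x": 0,"y": -0.02,"z": 0,"turn": 0},{"x": 0,"y": -0.03,"z": 0,"turn": 0},{"x": 0,"y": -0.03,"z": 0,"turn": 0},{"x": 0,"y": -0.03,"z": 0,"turn": 0},{"x": 0,"y": -0.03,"z": 0,"turn": 0},{"x": 0,"y": -0.03,"z": 0,"turn": 0},{"x": 0,"y": -0.03,"z": 0,"turn": 0},{"x": 0,"y": -0.02,"z": 0,"turn": 0},{"x": 0,"y": -0.01,"z": 0,"turn": 0},{"x": 0,"y": 0,"z": 0,"turn": 0}]}}

```text
time_s: 34.05
tcp_pos: [0.6771, 0.1584, 0.3697]
ee_rot: [[0.923, -0.385, -0.003], [-0.385, -0.923, 0.0], [-0.003, 0.001, -1.0]]
contact_force: [-0.0, -0.2, 0.3]
finger_gap: 0.509
```

```bash
cat > e.py <<'E'
from h import *
go()
G=None
for i in range(3):
    cs={n:shot(n,f'{n}14_{i}') for n in('scene','top')}
    c=cs['scene'];v,u=np.mgrid[0:384,0:512];K=np.array(c['K']);d=c['depth']
    p=c['pixels'].astype(int);m=(p[...,2]-p[...,0]>25)
    X=np.stack([(u-K[0,2])/K[0,0]*d,(v-K[1,2])/K[1,1]*d,d],-1)@np.array(c['attitude']).T+np.array(c['position'])
    S0=np.array([.577,-.1095,0]);a=np.radians(-22.8);ax=np.array([np.cos(a),np.sin(a),0]);ay=np.array([-ax[1],ax[0],0])
    q=np.stack([(X-S0)@ax,(X-S0)@ay,X[...,2]],-1)
    g=q[m&(abs(q[...,0])<.06)&(abs(q[...,1]-.056)<.04)&(q[...,2]>.15)];print('grip',len(g),g.mean(0).round(4))
    k=q[(d>0)];t=k[(k[:,0]>-.05)&(k[:,0]<-.025)&(abs(k[:,1])<.012)&(k[:,2]>.15)&(k[:,2]<.29)];print('tip',t.mean(0).round(4))
    st=k[(abs(k[:,0]+.01)<.025)&(abs(k[:,1]-.052)<.02)&(k[:,2]>.06)&(k[:,2]<.19)];print('stem slope dy/dz',np.polyfit(st[:,2],st[:,1],1).round(4))
    b=k[(abs(k[:,0]+.01)<.02)&(k[:,1]>.005)&(k[:,1]<.045)&(k[:,2]>.19)&(k[:,2]<.22)];print('branch slope',len(b),np.polyfit(b[:,1],b[:,2],1).round(4), b.mean(0).round(4))
cv2.imwrite('pics/scene14c.png',cv2.resize(cs['scene']['pixels'][100:310,110:400],None,fx=2.7,fy=2.7,interpolation=2))
cv2.imwrite('pics/top14c.png',cv2.resize(cs['top']['pixels'][110:260,80:420],None,fx=2.3,fy=2.3,interpolation=2))
E
python3 e.py
```

```text
t 34.05 tcp [0.6771 0.1584 0.3697] yaw -22.66 tilt [-2.7e-03  1.0e-04 -1.0e+00] F [-0.01 -0.15  0.27] M [ 0.008 -0.022 -0.054] gap 0.5086996549474329 j [-0.07  0.66 -0.43  1.03  0.26  1.5  -0.83]
grip 114 [-0.0048  0.0555  0.2294]
tip [-0.0311 -0.0007  0.1992]
stem slope dy/dz [0.0083 0.0489]
branch slope 44 [-0.0321  0.2018] [-0.0095  0.0305  0.2009]
grip 113 [-0.005   0.0554  0.2296]
tip [-0.0312 -0.0007  0.1991]
stem slope dy/dz [0.0092 0.0488]
branch slope 43 [-0.0096  0.2008] [-0.0101  0.0302  0.2005]
grip 113 [-0.0052  0.0554  0.2294]
tip [-0.0326 -0.0006  0.1984]
stem slope dy/dz [0.0083 0.049 ]
branch slope 43 [-0.0437  0.202 ] [-0.0099  0.0302  0.2007]
```

View pics/scene14c.png

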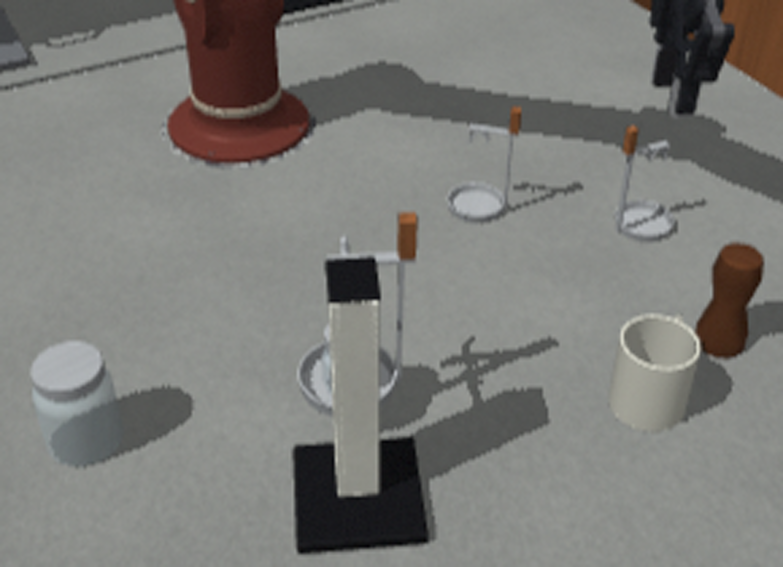

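View pics/top14c.png

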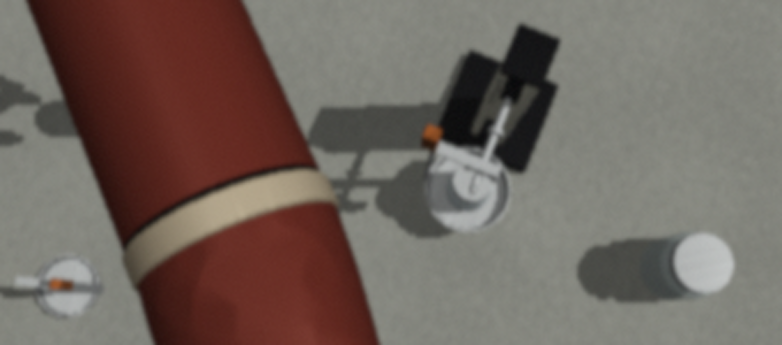

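The pan hangs level on the arm with the jar standing in it. The three image sets match within a millimetre or so, so it is still. The mug, big jar and mill stand where they were, and the robot is clear of everything.

```bash
python3 -c "
from station import env
for i in range(10): env.read_camera('scene')
print(env.hand_in(),env.state()['time_s'])"
```

```text
the job is handed in; nothing more can be done
the job is handed in; nothing more can be done
```

The largest pan, with the jar standing in it, now hangs by its crook on the scale arm, and the job is handed in (no verdict is reported). I gripped the pan by its wooden grip, moved it in from the side, and lowered it at 10–30 mm/s once the crook was on the arm. I let go only after the wrist's vertical force had fallen to about 0 N.

**Last checks**
- **Scale:** the arm sank about 57 mm. That matches the pan and jar weighing about 3.3 N (roughly 0.33 kg).
- **Release:** the arm tip was 0.200 m high before and after letting go, and 0.199 m at the end.
- **Pan:** the grip position matched to within 0.4 mm over three image sets. The stem leaned only about 0.01 rad, and the crook sits about 10 mm to the tip side of the arm's midpoint.
- **Surroundings:** in the final scene view the mug, big jar and pepper mill are where they were, and the robot is well clear of everything.

**Disagreements and gaps**
- The two cameras differed by 3–4 mm in x, so I used the average.
- While the pan was held on the arm, sideways force crept up to about 5 N. Small sideways shifts brought it below 1 N before I released.
- The branch slope readings after release were noisy (-0.01 to -0.04), because the column partly hides it.
- I could not read the arm's speed directly, so the claim that it never moved too fast rests on the slow commanded lowering and on the arm height matching before and after release.

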